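# Click the plate rack's sliding stop home against the plates

## Robot

A 6-joint arm with a two-finger parallel gripper is mounted at the origin on the work surface. World frame = base frame: x ahead of the robot, y to its left, z up, the work surface at z = 0. Lengths are in m, angles in rad, forces in N, time in s.
With the tool pointing down it reaches from about 0.275 to 0.75 m from the base axis. Payload 10.2 kg.
Tool frame: the origin (TCP) lies midway between the tips of the shut fingers; the grasp point (between the pads) lies 19 mm behind it; z points along the fingers, y is the line along which they close (so a half turn about z gives the same grasp; the last joint's range is limited). The gripper opens to 88 mm and grips with 3 to 60 N. Pads are 18 mm wide; open, the fingers measure 123 mm over their backs; the gripper's body (75 mm by 187 mm) begins 45 mm behind the grasp point.
Start: joints at [1.091, 0.313, 1.498, -0, 1.331, -0.223], TCP at [0.133, 0.508, 0.239] pointing down, gripper open.
Joint ranges: [-2.94, 2.94], [-0.97, 2.17], [0.19, 2.56], [-1.23, 4.37], [0.02, 3.11], [-2.88, 2.88]. Speed limits (rad/s): [2.39, 2.39, 3.01, 3.14, 3.14, 3.14].

## Interface

Orientations are given as a rotation vector (axis times angle).
In Python, from workcell import * gives the robot as it stands.
- The arm moves only by the tool apply_moves, never from a script. Its argument "series" is a list of rows, each an object of numbers: "hand": the opening, from -1 (shut) to 1 (fully open), so that 0 is half open; "x", "y", "z": the shift along the tool's x, y, z in m; "spin": the turn about the tool's z in rad. A call has 1 to 8 rows; each row is the pose to reach, as a shift and turn from the pose commanded when the call began, along the tool's axes at that moment; what a row does not reach only later rows make up. A row lasts 1/12 s, in which the tool goes at most 41.7 mm and 7.16 degrees, less where a joint would pass 70% of its speed; a pose out of reach is approached as far as the arm can. A call with a gripper value outside its range is refused whole. The fingers move at their own pace and stop on an object; "force" is the grip in N (left out, the last holds). Time passes only in rows, so rows that repeat a pose let the fingers close. It gives the time, the measured TCP pose, the force, the opening and the grip force at its end, in the units of the state.
- get_state(): the state, without advancing time (a new reading comes with each control period).
- read_camera(name): name is "side" or "top"; returns a dict with "pixels" (420x560x3 uint8, red, green, blue), "K" (3x3 intrinsics, pixels), "camera_from_world" (4x4, takes a point from world to camera coordinates). Camera axes: x right, y up, looking along -z (the intrinsics and any distortion apply to the point x, -y, -z); pixel columns grow to the right and rows downward; lengths in m; the calibration is good to about 2 mm. A picture is of the moment at which its call begins. There is no depth.
- job_done(): hands the job in; it is judged then, once.
The state is a dict: "time_s": time; "qpos": joint angles; "joint_vel": joint speeds; "tau": joint torques, N m; "eef_pos": TCP position; "eef_rot": TCP orientation; "wrist_force": force on the tool from outside, world axes, zero at the start; "ft_torque": the same for the moment, N m; "finger_gap": opening from 0.0 (shut) to 1.0 (fully open); "gripper_force": force on a finger pad.
Only numpy, scipy, OpenCV 4.12 (cv2) and the standard library are available. Lean on these libraries where they do the work, as an engineer would, in place of code of your own. Each camera call takes 0.05 s, during which the arm holds its last target. There are 200 camera calls.

## Task

Two steel plates lean against the fixed hoop of the plate rack on the counter. Push the rack's sliding stop along its rail towards them, with closed fingertips on the rubber thumb pad at its back and without pinching it, past the middle notch until you feel it drop into the last notch, just short of the plates; leave it clicked in there and take the hand away. Push steadily without ramming it, and do not move the plates or lift or shift anything else.

Things in the scene. Friction and masses are not known exactly. Their poses are not given: they have to be found in the camera images.
- rack: steel wire plate rack fixed to the counter, 138 mm wide (x), 380 mm long (y). Origin: centre of its underside, on the counter; y runs along the rail from the sliding stop (-y end) to the plates and the fixed hoop (170 mm high, at y = +150 mm). Two 8 mm side rods at x = +-65 mm, tops 44 mm above the counter; flat rail at x = 0, 24 mm wide, top 16 mm above the counter, with two notches across it
- notch_middle (a point): centre of the middle notch in the rail, a V groove 12 mm wide, at rack y = -30 mm, at the level of the rail's top
- notch_last (a point): centre of the last notch, the same V groove at rack y = +30 mm, nearer the plates; the stop's ball belongs here
- stop (a joint): place of the sliding stop on the rail in m, growing towards the plates: 0.080 in the middle notch, 0.140 in the last; starts at 0 to 0.055. Slides with about 2 N; from about 5 mm before a notch its ball pulls it in (push falls to nothing), then it takes 12 to 19 N to push it out again. Nothing stops it beyond the last notch: its hoop meets the front plate at about 0.154
- ball (a joint): drop of the stop's spring ball in m: under 0.001 on the plain rail, about 0.004 when clicked into a notch. The 9 mm steel pin on top of the carriage sinks with it
- pad_face (a point): centre of the back face of the ribbed black rubber thumb pad, 46 mm wide, 6 mm thick, that covers the back (-y side) of the stop's tab from 19 to 75 mm above the counter; push here, along the rack's +y. The point is 46 mm behind the ball, 47 mm above the counter
- plate_back: steel plate, 210 mm diameter, 15 mm deep, standing on edge on the side rods and leaning 12 degrees back on the fixed hoop. Origin: centre of its underside, which faces the fixed hoop; its z axis points out of its hollow side, towards the stop
- plate_front: the same plate, in front of the other and leaning on it; its rim is some 88 mm along +y from the rack's origin
- tumbler: red plastic tumbler, 74 mm diameter, 100 mm high, standing on the far side of the rack. Origin: centre of its underside
- bowl: white ceramic bowl, 150 mm diameter, 62 mm high, standing on the far side of the rack. Origin: centre of its underside
- board: round wooden rolling board, 260 mm diameter, 20 mm thick, lying on the left of the counter near the robot. Origin: centre of its underside
- pin: mahogany rolling pin, 300 mm long, 37 mm thick, lying on the board. Origin: middle of its underside
- ball_on_stop (a point): grey plastic carriage of the stop, captive on the rail, 46 mm wide, 80 mm long along the rail, top 40 mm above the counter. At its back (-y) an upright tab, 44 mm wide, 10 mm thick, top 74 mm above the counter; at its front, 80 mm ahead of the pad's face, a wire hoop 106 mm wide, top 119 mm above the counter. This point: under the ball, at the rail's top

How it is judged:
By the outcome, as a careful person would: the job done as asked, in the order asked, and still so for the second after the job is handed in, with the robot touching nothing.
It also fails if it takes over 42 s, if anything falls off the work surface, if the arm or the gripper's body presses on something with over 40 N, if the wrist force passes 120 N, or if a joint passes its speed limit or range.

## Working session

There is one attempt and no reset: what is moved stays moved. The work goes in short steps, Python scripts to look and compute and a tool call to move; the robot and the scene stay as the last step left them, time stands still between calls to the robot, and variables do not carry over. Pictures are saved under pics/ and viewed, at most 10 in all, crops included, and the job is handed in when it is done.

Besides the shell and the picture viewer there is one more tool, called by a JSON object that holds its "api" and its "payload". apply_moves: Moves the arm, as the interface text tells. Its arguments: {"type":"object","properties":{"series":{"type":"array"},"force":{"type":"number"}},"required":["series"]}

```bash
mkdir -p pics
python3 - <<'E'
from workcell import *
import cv2,numpy as np
for n in("side","top"):
    c=read_camera(n); cv2.imwrite(f"pics/{n}0.png",cv2.resize(c["pixels"][:,:,::-1],(800,600),interpolation=cv2.INTER_CUBIC))
    np.savez(f"{n}.npz",**{k:c[k] for k in("pixels","K","camera_from_world")}); print(n,c.keys(),c["K"].round(1).tolist(),c["camera_from_world"].round(3).tolist())
s=get_state();print(s)
E
```

```text
side dict_keys(['pixels', 'K', 'camera_from_world']) [[381.5, 0.0, 272.0], [0.0, 381.5, 214.0], [0.0, 0.0, 1.0]] [[0.963, -0.269, 0.007, -0.469], [0.197, 0.72, 0.665, -0.265], [-0.184, -0.639, 0.747, -0.869], [0.0, 0.0, 0.0, 1.0]]
top dict_keys(['pixels', 'K', 'camera_from_world']) [[452.3, 0.0, 272.7], [0.0, 452.3, 212.3], [0.0, 0.0, 1.0]] [[-0.019, -1.0, 0.004, 0.149], [0.996, -0.018, 0.086, -0.525], [-0.086, 0.006, 0.996, -1.072], [0.0, 0.0, 0.0, 1.0]]
{'time_s': 0.1, 'qpos': array([ 1.09059345e+00,  3.13364909e-01,  1.49831908e+00, -3.34791069e-05,
        1.33097264e+00, -2.23396216e-01]), 'joint_vel': array([ 6.73157756e-04, -6.96356491e-05, -2.63860023e-03, -1.70214320e-03,
       -2.61433142e-04, -2.59748675e-05]), 'tau': array([ 2.66757779e-03, -4.02816224e+01, -2.52642131e+01,  6.95474935e-02,
        3.42485157e-02, -4.57952081e-05]), 'eef_pos': array([0.13326858, 0.50759471, 0.23824902]), 'eef_rot': array([-4.02227890e-01, -3.11539771e+00,  1.58636453e-03]), 'wrist_force': array([-0.51634051,  0.45994141,  0.44745489]), 'ft_torque': array([ 0.04175284, -0.00653067,  0.03167448]), 'gripper_force': 0.0, 'finger_gap': 1.004218567246919}
```

View pics/side0.png

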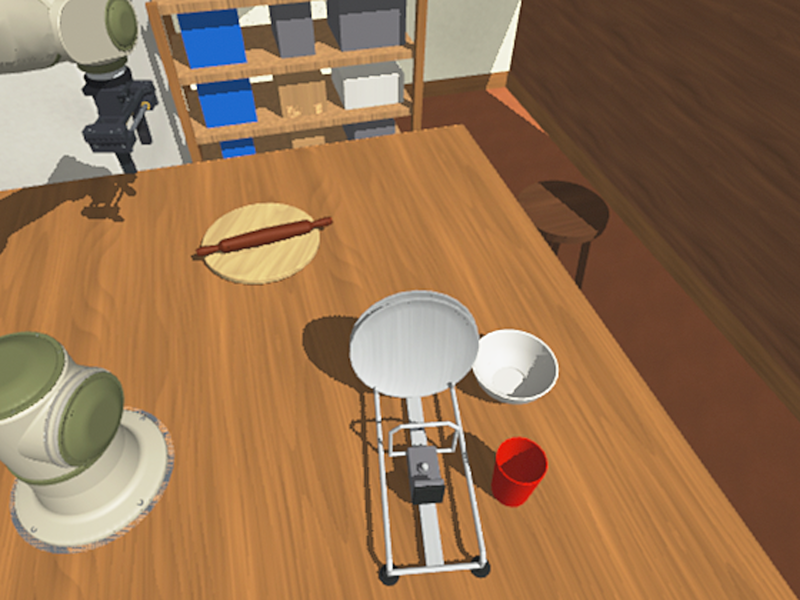

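View pics/top0.png

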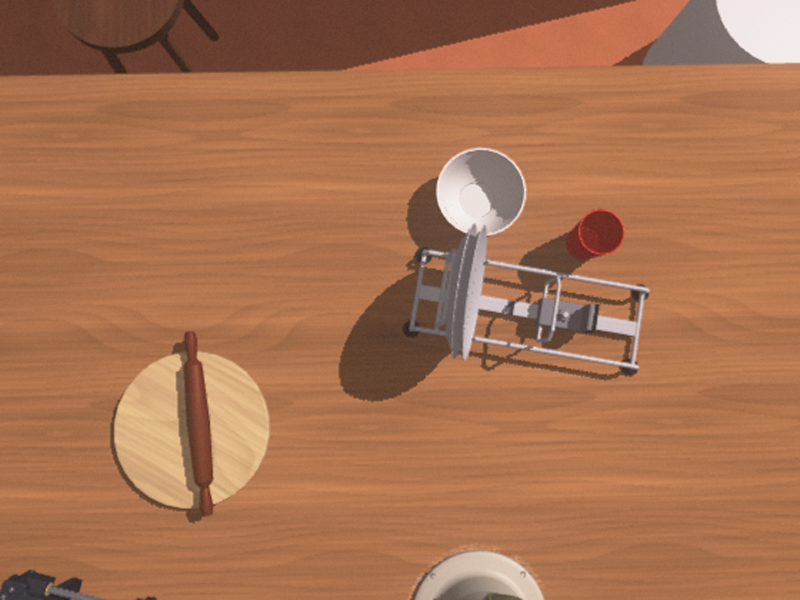

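The side picture shows the plates at about (415,345), the stop's black pad at (428,490) and the rack's rear corners at (389,577) and (482,569). In the top picture the pad is at (597,318) and the rack's feet are at (424,256), (410,328), (628,369) and (642,292). Next I'll enlarge both.

Run:
```python
import cv2,numpy as np
a=np.load("side.npz")["pixels"][260:410,225:375,::-1]; b=np.load("top.npz")["pixels"][165:265,285:460,::-1]
cv2.imwrite("pics/side1.png",cv2.resize(a,None,fx=4,fy=4,interpolation=cv2.INTER_CUBIC))
cv2.imwrite("pics/top1.png",cv2.resize(b,None,fx=4,fy=4,interpolation=cv2.INTER_CUBIC))
```

```text
(no output)
```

View pics/side1.png

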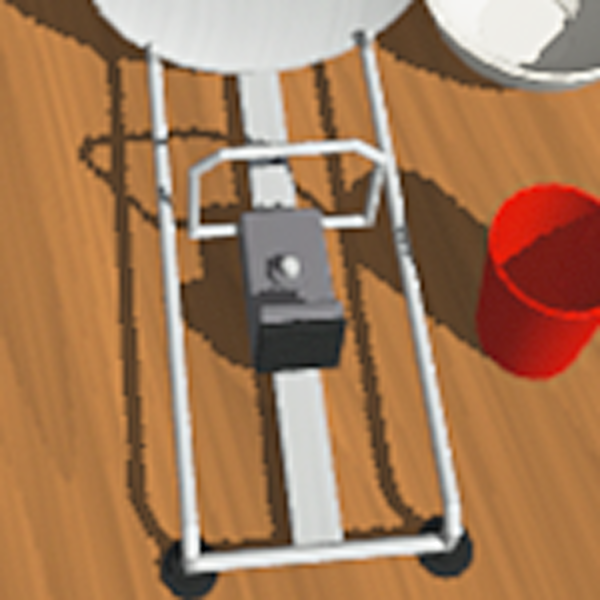

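View pics/top1.png

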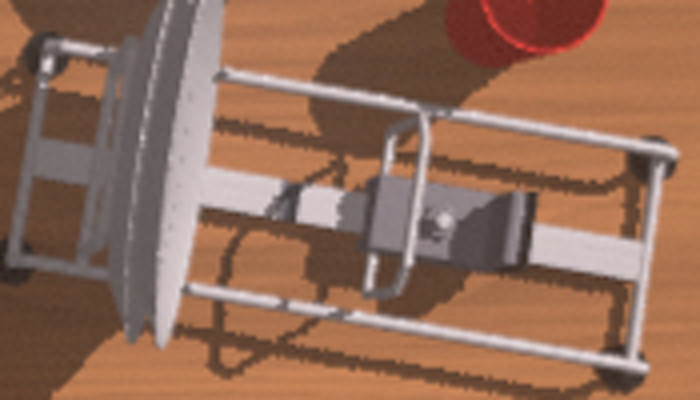

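```bash
cat > m.py <<'E'
import cv2,numpy as np
from scipy.optimize import least_squares
C={n:dict(np.load(n+".npz")) for n in("side","top")}
F=np.diag([1,-1,-1.])
def P(n): return C[n]["K"]@F@C[n]["camera_from_world"][:3]
off={"side":(225,260),"top":(285,165)}
def px(n,p): return (np.array(p)+.5)/4-.5+off[n]
def proj(n,X): q=P(n)@np.append(X,1); return q[:2]/q[2]
def tri(s,t):
    X=cv2.triangulatePoints(P("side"),P("top"),px("side",s).reshape(2,1),px("top",t).reshape(2,1))[:,0];X=X[:3]/X[3]
    return X,np.r_[proj("side",X)-px("side",s),proj("top",X)-px("top",t)]
def atz(n,p,z):
    M=P(n);u=px(n,p);H=np.c_[M[:,:2],M[:,2]*z+M[:,3]];q=np.linalg.solve(H,np.r_[u,1]);return q[:2]/q[2]
E
python3 - <<'E'
from m import *
np.set_printoptions(precision=4,suppress=True)
for k,s,t in [("rearL",(190,562),(642,368)),("rearR",(454,541),(670,153)),("padTL",(259,321),(526,270)),("padTR",(345,320),(538,195)),("pin",(290,264),(441,222)),("hoopR",(382,157),(424,112)),("hoopL",(195,176),(408,285))]:
    print(k,*tri(s,t))
A=[atz("top",p,.040) for p in((12,262),(48,45),(645,368),(672,153))];print(*A)
f=(A[0]+A[1])/2;r=(A[2]+A[3])/2;d=f-r;o=(f+r)/2
print("rack o",o,"len",np.linalg.norm(d),"dir ang",np.arctan2(d[1],d[0]))
m=(atz("top",(538,195),.075)+atz("top",(526,270),.075))/2
u=d/np.linalg.norm(d);n=np.array([u[1],-u[0]])
for k,v in(("padTop topview",m),("pad side",(atz("side",(259,321),.075)+atz("side",(345,320),.075))/2),("pin top",atz("top",(441,222),.047)),("notch mid?",atz("top",(290,203),.016)),("rail",atz("top",(640,260),.016)),("rail f",atz("top",(205,187),.016))):
    print(k,v,"rack x,y",(v-o)@n,(v-o)@u)
E
```

```text
rearL [ 0.4117 -0.2736  0.0197] [ 0.6633 -0.0744 -0.0523  0.3862]
rearR [ 0.542  -0.2987  0.0166] [ 0.5665 -0.0905 -0.0658  0.3283]
padTL [ 0.4707 -0.1879  0.0772] [ 0.1101 -0.0141 -0.0112  0.0693]
padTR [ 0.5139 -0.1979  0.074 ] [ 0.1343 -0.0193 -0.0155  0.0842]
pin [ 0.5014 -0.1491  0.0459] [-0.0825  0.0111  0.0093 -0.0537]
hoopR [ 0.5593 -0.1273  0.0981] [ 0.7958 -0.1268 -0.1043  0.5315]
hoopL [ 0.4606 -0.1134  0.1012] [ 1.4686 -0.1856 -0.1409  0.9818]
[0.4826 0.1051] [0.6124 0.0807] [ 0.413  -0.2678] [ 0.5404 -0.2905]
rack o [ 0.5121 -0.0931] len 0.3787450459486697 dir ang 1.3827531832056499
padTop topview [ 0.4925 -0.1932] rack x,y -0.0005926250754593534 -0.101961516919674
pad side [ 0.4921 -0.1926] rack x,y -0.0010383106901648024 -0.1014916576199067
pin top [ 0.5012 -0.1487] rack x,y -0.00027309052262789135 -0.05667158212661289
notch mid? [ 0.5165 -0.0658] rack x,y -0.0007705638733615959 0.02766875529004941
rail [ 0.4779 -0.2774] rack x,y 0.0008005717881077059 -0.18739759904498296
rail f [ 0.5272 -0.0143] rack x,y 0.00014966937189010777 0.08022881494617491
```

{"api": "apply_moves", "payload": {"series": [{"hand": -1,"x": -0.026,"y": -0.033,"z": -0.007,"spin": 0.1},{"hand": -1,"x": -0.052,"y": -0.066,"z": -0.014,"spin": 0.2},{"hand": -1,"x": -0.078,"y": -0.098,"z": -0.021,"spin": 0.3},{"hand": -1,"x": -0.104,"y": -0.131,"z": -0.028,"spin": 0.4},{"hand": -1,"x": -0.13,"y": -0.164,"z": -0.035,"spin": 0.5},{"hand": -1,"x": -0.157,"y": -0.197,"z": -0.042,"spin": 0.6},{"hand": -1,"x": -0.184,"y": -0.23,"z": -0.047,"spin": 0.7},{"hand": -1,"x": -0.21,"y": -0.263,"z": -0.051,"spin": 0.8}], "force": 20}}

```text
time_s: 0.77
eef_pos: [0.2668, 0.2049, 0.2893]
eef_rot: [1.589, 2.709, 0.001]
wrist_force: [0.9, 0.6, 0.3]
finger_gap: 0.418
gripper_force: 0.0
```

```bash
cat > go.py <<'E'
import sys,numpy as np
from workcell import *
from scipy.spatial.transform import Rotation as R
# usage: go.py x y z  [x y z ...]; shifts in tool frame from the measured pose, and the spin to the push yaw
s=get_state();r=R.from_rotvec(s["eef_rot"]).as_matrix()
np.set_printoptions(precision=4,suppress=True)
th=np.arctan2(r[1,0],r[0,0]);print("t",s["time_s"],"pos",s["eef_pos"],"yaw",th,"spin",th-1.384,"tilt",r[:,2],"F",s["wrist_force"],"q",s["qpos"],"gap",s["finger_gap"])
u=np.array([np.cos(1.384),np.sin(1.384)]);d=s["eef_pos"][:2]-[.5121,-.0931];print("rack x,y",d@[u[1],-u[0]],d@u)
for w in np.array(sys.argv[1:],float).reshape(-1,3): print(w,r.T@(w-s["eef_pos"]))
E
python3 go.py .31 -.14 .29 .484 -.24 .12
```

```text
t 0.7667 pos [0.2668 0.2049 0.2893] yaw 2.0806216013693426 spin 0.6966216013693427 tilt [ 0.0006  0.0002 -1.    ] F [0.8649 0.5788 0.3486] q [ 0.3019 -0.1646  1.883  -0.      1.4225 -0.2079] gap 0.4182726133120236
rack x,y -0.29634600892192725 0.24727999612540036
[ 0.31 -0.14  0.29] [-0.3221 -0.1306 -0.0007]
[ 0.484 -0.24   0.12 ] [-0.4943 -0.0277  0.1694]
```

{"api": "apply_moves", "payload": {"series": [{"hand": -1,"x": -0.038,"y": -0.016,"z": 0,"spin": 0.09},{"hand": -1,"x": -0.076,"y": -0.031,"z": 0,"spin": 0.18},{"hand": -1,"x": -0.114,"y": -0.046,"z": 0,"spin": 0.27},{"hand": -1,"x": -0.152,"y": -0.061,"z": 0,"spin": 0.36},{"hand": -1,"x": -0.19,"y": -0.077,"z": 0,"spin": 0.45},{"hand": -1,"x": -0.228,"y": -0.092,"z": 0,"spin": 0.54},{"hand": -1,"x": -0.266,"y": -0.108,"z": 0,"spin": 0.63},{"hand": -1,"x": -0.304,"y": -0.124,"z": 0,"spin": 0.697}]}}

```text
time_s: 1.43
eef_pos: [0.3075, -0.1192, 0.2891]
eef_rot: [2.42, 2.002, 0.0]
wrist_force: [1.4, 0.0, -0.6]
finger_gap: 0.002
gripper_force: 0.0
```

```bash
python3 go.py .484 -.24 .12
```

```text
t 1.4333 pos [ 0.3075 -0.1192  0.2891] yaw 1.3822985194026982 spin -0.0017014805973016855 tilt [ 0.0005 -0.0003 -1.    ] F [ 1.4299  0.0251 -0.5862] q [-0.7303 -0.1817  1.8975  0.0001  1.4252 -0.5418] gap 0.0024012020011053067
rack x,y -0.19624696075469975 -0.06361741656691533
[ 0.484 -0.24   0.12 ] [-0.0856  0.196   0.1692]
```

{"api": "apply_moves", "payload": {"series": [{"hand": -1,"x": -0.025,"y": 0.028,"z": 0,"spin": 0},{"hand": -1,"x": -0.05,"y": 0.056,"z": 0,"spin": 0},{"hand": -1,"x": -0.07,"y": 0.086,"z": 0.01,"spin": 0},{"hand": -1,"x": -0.0856,"y": 0.116,"z": 0.03,"spin": 0},{"hand": -1,"x": -0.0856,"y": 0.145,"z": 0.06,"spin": 0},{"hand": -1,"x": -0.0856,"y": 0.17,"z": 0.09,"spin": 0},{"hand": -1,"x": -0.0856,"y": 0.19,"z": 0.12,"spin": 0},{"hand": -1,"x": -0.0856,"y": 0.196,"z": 0.15,"spin": 0}]}}

```text
time_s: 2.1
eef_pos: [0.4869, -0.237, 0.1368]
eef_rot: [-2.415, -2.01, -0.0]
wrist_force: [0.0, -0.6, -0.6]
finger_gap: 0.009
gripper_force: 0.0
```

```bash
python3 go.py .484 -.24 .046
python3 - <<'E'
from workcell import *
import cv2,numpy as np
for n,(r,c) in dict(side=(220,215),top=(140,285)).items():
    p=read_camera(n)["pixels"][r:r+190,c:c+200,::-1]; globals()[n]=cv2.resize(p,None,fx=2,fy=2,interpolation=cv2.INTER_CUBIC)
cv2.imwrite("pics/b.png",np.hstack([side,top]))
E
```

```text
t 2.1 pos [ 0.4869 -0.237   0.1368] yaw 1.3882971231651513 spin 0.004297123165151406 tilt [ 0.0001  0.0002 -1.    ] F [ 0.0338 -0.5514 -0.5562] q [-0.6695  0.4488  1.5839  0.0003  1.109  -0.4871] gap 0.008529091161693009
rack x,y 0.0019776362356083536 -0.1460555846063715
[ 0.484 -0.24   0.046] [-0.0035 -0.0023  0.0908]
```

View pics/b.png

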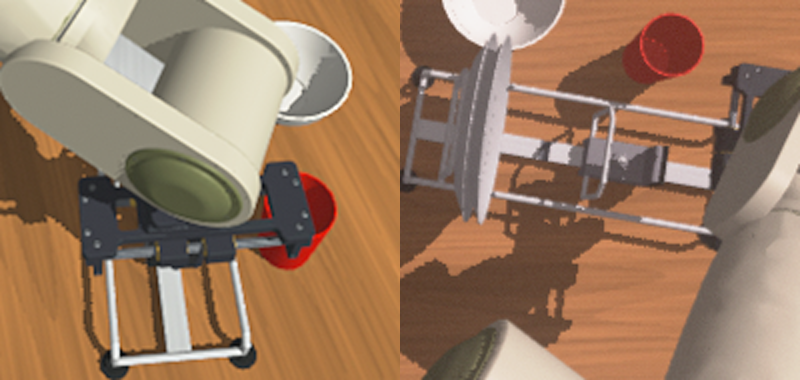

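The left half shows the gripper square across the rack, behind the stop, with its right end near the tumbler. The right half shows the pad edge at (662,165), still where it was, and the tumbler clear of the rod. Now I'll lower the hand.

{"api": "apply_moves", "payload": {"series": [{"hand": -1,"x": 0,"y": -0.001,"z": 0.025,"spin": 0.004},{"hand": -1,"x": 0,"y": -0.001,"z": 0.05,"spin": 0.004},{"hand": -1,"x": 0,"y": -0.001,"z": 0.075,"spin": 0.004},{"hand": -1,"x": 0,"y": -0.001,"z": 0.091,"spin": 0.004},{"hand": -1,"x": 0,"y": -0.001,"z": 0.091,"spin": 0.004},{"hand": -1,"x": 0,"y": -0.001,"z": 0.091,"spin": 0.004}]}}

```text
time_s: 2.7
eef_pos: [0.4843, -0.237, 0.0496]
eef_rot: [2.419, 2.004, 0.0]
wrist_force: [-0.0, 0.8, 0.8]
finger_gap: 0.007
gripper_force: 0.0
```

```bash
python3 go.py
```

```text
t 2.7 pos [ 0.4843 -0.237   0.0496] yaw 1.3836053539395758 spin -0.00039464606042405315 tilt [ 0.0007 -0.0006 -1.    ] F [-0.0036  0.7736  0.8471] q [-0.6725  0.5671  1.6622 -0.0001  0.9115 -0.4852] gap 0.006901753106281493
rack x,y -0.0005621652434188973 -0.14655940021472355
```

{"api": "apply_moves", "payload": {"series": [{"hand": -1,"x": 0.006,"y": 0,"z": 0,"spin": 0},{"hand": -1,"x": 0.012,"y": 0,"z": 0,"spin": 0},{"hand": -1,"x": 0.018,"y": 0,"z": 0,"spin": 0},{"hand": -1,"x": 0.022,"y": 0,"z": 0,"spin": 0},{"hand": -1,"x": 0.025,"y": 0,"z": 0,"spin": 0},{"hand": -1,"x": 0.027,"y": 0,"z": 0,"spin": 0},{"hand": -1,"x": 0.029,"y": 0,"z": 0,"spin": 0},{"hand": -1,"x": 0.031,"y": 0,"z": 0,"spin": 0}]}}

```text
time_s: 3.37
eef_pos: [0.49, -0.2063, 0.0481]
eef_rot: [2.419, 2.004, -0.0]
wrist_force: [-0.7, -2.9, 0.4]
finger_gap: 0.004
gripper_force: 1.6
```

{"api": "apply_moves", "payload": {"series": [{"hand": -1,"x": 0.002,"y": 0,"z": 0,"spin": 0},{"hand": -1,"x": 0.004,"y": 0,"z": 0,"spin": 0},{"hand": -1,"x": 0.006,"y": 0,"z": 0,"spin": 0},{"hand": -1,"x": 0.008,"y": 0,"z": 0,"spin": 0}]}}

```text
time_s: 3.7
eef_pos: [0.4916, -0.1984, 0.0481]
eef_rot: [2.419, 2.004, -0.0]
wrist_force: [-0.3, -2.9, 1.4]
finger_gap: 0.003
gripper_force: 1.6
```

```bash
python3 go.py
```

```text
t 3.7 pos [ 0.4916 -0.1984  0.0481] yaw 1.383547332847354 spin -0.0004526671526459136 tilt [ 0.0003 -0.0003 -1.    ] F [-0.2606 -2.9196  1.4086] q [-0.6047  0.5539  1.691  -0.0002  0.8963 -0.4174] gap 0.003446354288878587
rack x,y -0.0006236168398202714 -0.10727500520797431
```

{"api": "apply_moves", "payload": {"series": [{"hand": -1,"x": 0.0015,"y": 0,"z": 0,"spin": 0},{"hand": -1,"x": 0.003,"y": 0,"z": 0,"spin": 0},{"hand": -1,"x": 0.0045,"y": 0,"z": 0,"spin": 0},{"hand": -1,"x": 0.006,"y": 0,"z": 0,"spin": 0}]}}

```text
time_s: 4.03
eef_pos: [0.4927, -0.1923, 0.0481]
eef_rot: [2.419, 2.004, 0.0]
wrist_force: [-0.8, -3.6, 0.7]
finger_gap: 0.007
gripper_force: 1.6
```

{"api": "apply_moves", "payload": {"series": [{"hand": -1,"x": 0.001,"y": 0,"z": 0,"spin": 0},{"hand": -1,"x": 0.002,"y": 0,"z": 0,"spin": 0}]}}

```text
time_s: 4.2
eef_pos: [0.4931, -0.1903, 0.0481]
eef_rot: [2.419, 2.004, 0.0]
wrist_force: [0.2, -2.7, 0.7]
finger_gap: 0.002
gripper_force: 1.2
```

{"api": "apply_moves", "payload": {"series": [{"hand": -1,"x": 0.001,"y": 0,"z": 0,"spin": 0},{"hand": -1,"x": 0.002,"y": 0,"z": 0,"spin": 0}]}}

```text
time_s: 4.37
eef_pos: [0.4933, -0.1882, 0.048]
eef_rot: [-2.419, -2.004, -0.0]
wrist_force: [0.6, -0.1, -0.1]
finger_gap: 0.009
gripper_force: 0.2
```

{"api": "apply_moves", "payload": {"series": [{"hand": -1,"x": 0.001,"y": 0,"z": 0,"spin": 0},{"hand": -1,"x": 0.002,"y": 0,"z": 0,"spin": 0}]}}

```text
time_s: 4.53
eef_pos: [0.4935, -0.186, 0.0478]
eef_rot: [-2.418, -2.004, 0.0]
wrist_force: [0.3, 0.7, 0.1]
finger_gap: 0.009
gripper_force: 0.0
```

{"api": "apply_moves", "payload": {"series": [{"hand": -1,"x": 0.001,"y": 0,"z": 0,"spin": 0},{"hand": -1,"x": 0.002,"y": 0,"z": 0,"spin": 0}]}}

```text
time_s: 4.7
eef_pos: [0.494, -0.1842, 0.0479]
eef_rot: [-2.419, -2.004, 0.0]
wrist_force: [0.5, -0.2, -0.1]
finger_gap: 0.004
gripper_force: 0.0
```

{"api": "apply_moves", "payload": {"series": [{"hand": -1,"x": 0.001,"y": 0,"z": 0,"spin": 0},{"hand": -1,"x": 0.002,"y": 0,"z": 0,"spin": 0}]}}

```text
time_s: 4.87
eef_pos: [0.4944, -0.1824, 0.048]
eef_rot: [-2.419, -2.004, 0.0]
wrist_force: [0.2, 0.6, -0.2]
finger_gap: 0.009
gripper_force: 0.0
```

The push fell to nothing at TCP y of about -0.189, so the stop has dropped into the middle notch. I'll go on slowly to break it out.

{"api": "apply_moves", "payload": {"series": [{"hand": -1,"x": 0.001,"y": 0,"z": 0,"spin": 0},{"hand": -1,"x": 0.002,"y": 0,"z": 0,"spin": 0}]}}

```text
time_s: 5.03
eef_pos: [0.4946, -0.1816, 0.048]
eef_rot: [2.418, 2.004, -0.002]
wrist_force: [-4.5, -11.1, -1.5]
finger_gap: 0.004
gripper_force: 6.1
```

{"api": "apply_moves", "payload": {"series": [{"hand": -1,"x": 0.001,"y": 0,"z": 0,"spin": 0},{"hand": -1,"x": 0.002,"y": 0,"z": 0,"spin": 0}]}}

```text
time_s: 5.2
eef_pos: [0.4948, -0.1804, 0.048]
eef_rot: [2.418, 2.003, -0.004]
wrist_force: [-3.5, -11.5, -1.3]
finger_gap: 0.007
gripper_force: 5.7
```

{"api": "apply_moves", "payload": {"series": [{"hand": -1,"x": 0.001,"y": 0,"z": 0,"spin": 0},{"hand": -1,"x": 0.002,"y": 0,"z": 0,"spin": 0}]}}

```text
time_s: 5.37
eef_pos: [0.4953, -0.178, 0.0481]
eef_rot: [2.418, 2.003, -0.002]
wrist_force: [-1.8, -7.3, -0.5]
finger_gap: 0.003
gripper_force: 3.4
```

{"api": "apply_moves", "payload": {"series": [{"hand": -1,"x": 0.001,"y": 0,"z": 0,"spin": 0},{"hand": -1,"x": 0.002,"y": 0,"z": 0,"spin": 0}]}}

```text
time_s: 5.53
eef_pos: [0.4958, -0.1753, 0.048]
eef_rot: [2.419, 2.004, -0.001]
wrist_force: [0.3, -2.8, -0.6]
finger_gap: 0.004
gripper_force: 1.6
```

{"api": "apply_moves", "payload": {"series": [{"hand": -1,"x": 0.001,"y": 0,"z": 0,"spin": 0},{"hand": -1,"x": 0.002,"y": 0,"z": 0,"spin": 0}]}}

```text
time_s: 5.7
eef_pos: [0.4963, -0.1728, 0.048]
eef_rot: [2.419, 2.004, -0.0]
wrist_force: [-0.5, -3.8, -0.7]
finger_gap: 0.002
gripper_force: 1.5
```

{"api": "apply_moves", "payload": {"series": [{"hand": -1,"x": 0.001,"y": 0,"z": 0,"spin": 0},{"hand": -1,"x": 0.002,"y": 0,"z": 0,"spin": 0}]}}

```text
time_s: 5.87
eef_pos: [0.4967, -0.1707, 0.048]
eef_rot: [2.419, 2.004, -0.0]
wrist_force: [-1.2, -2.4, -1.5]
finger_gap: 0.008
gripper_force: 1.5
```

It is out of the middle notch after about 12 N. Going by that, the last notch lies near TCP y = -0.123, with pull-in from about -0.130.

{"api": "apply_moves", "payload": {"series": [{"hand": -1,"x": 0.002,"y": 0,"z": 0,"spin": 0},{"hand": -1,"x": 0.004,"y": 0,"z": 0,"spin": 0},{"hand": -1,"x": 0.006,"y": 0,"z": 0,"spin": 0},{"hand": -1,"x": 0.008,"y": 0,"z": 0,"spin": 0},{"hand": -1,"x": 0.01,"y": 0,"z": 0,"spin": 0},{"hand": -1,"x": 0.012,"y": 0,"z": 0,"spin": 0},{"hand": -1,"x": 0.014,"y": 0,"z": 0,"spin": 0},{"hand": -1,"x": 0.016,"y": 0,"z": 0,"spin": 0}]}}

```text
time_s: 6.53
eef_pos: [0.4998, -0.1549, 0.048]
eef_rot: [2.419, 2.004, 0.0]
wrist_force: [0.8, -3.5, -1.5]
finger_gap: 0.006
gripper_force: 1.6
```

{"api": "apply_moves", "payload": {"series": [{"hand": -1,"x": 0.002,"y": 0,"z": 0,"spin": 0},{"hand": -1,"x": 0.004,"y": 0,"z": 0,"spin": 0},{"hand": -1,"x": 0.006,"y": 0,"z": 0,"spin": 0},{"hand": -1,"x": 0.008,"y": 0,"z": 0,"spin": 0},{"hand": -1,"x": 0.01,"y": 0,"z": 0,"spin": 0},{"hand": -1,"x": 0.012,"y": 0,"z": 0,"spin": 0},{"hand": -1,"x": 0.0135,"y": 0,"z": 0,"spin": 0},{"hand": -1,"x": 0.015,"y": 0,"z": 0,"spin": 0}]}}

```text
time_s: 7.2
eef_pos: [0.5025, -0.1402, 0.0481]
eef_rot: [2.419, 2.004, 0.0]
wrist_force: [0.3, -3.5, -1.3]
finger_gap: 0.004
gripper_force: 1.6
```

```bash
python3 go.py
```

```text
t 7.2 pos [ 0.5025 -0.1402  0.0481] yaw 1.3838327758157252 spin -0.00016722418427472796 tilt [ 0.0002 -0.0001 -1.    ] F [ 0.2518 -3.5462 -1.3115] q [-0.4968  0.5397  1.7167  0.      0.885  -0.3099] gap 0.003822257393672684
rack x,y -0.0006695637035048963 -0.04802897082563525
```

{"api": "apply_moves", "payload": {"series": [{"hand": -1,"x": 0.001,"y": 0,"z": 0,"spin": 0},{"hand": -1,"x": 0.002,"y": 0,"z": 0,"spin": 0},{"hand": -1,"x": 0.003,"y": 0,"z": 0,"spin": 0},{"hand": -1,"x": 0.004,"y": 0,"z": 0,"spin": 0},{"hand": -1,"x": 0.005,"y": 0,"z": 0,"spin": 0},{"hand": -1,"x": 0.006,"y": 0,"z": 0,"spin": 0}]}}

```text
time_s: 7.7
eef_pos: [0.5036, -0.1344, 0.0481]
eef_rot: [2.419, 2.004, 0.0]
wrist_force: [1.1, -2.4, -0.3]
finger_gap: 0.005
gripper_force: 1.3
```

{"api": "apply_moves", "payload": {"series": [{"hand": -1,"x": 0.001,"y": 0,"z": 0,"spin": 0},{"hand": -1,"x": 0.002,"y": 0,"z": 0,"spin": 0}]}}

```text
time_s: 7.87
eef_pos: [0.504, -0.1324, 0.0481]
eef_rot: [2.419, 2.004, 0.0]
wrist_force: [2.3, -3.0, -0.2]
finger_gap: 0.009
gripper_force: 1.3
```

{"api": "apply_moves", "payload": {"series": [{"hand": -1,"x": 0.001,"y": 0,"z": 0,"spin": 0},{"hand": -1,"x": 0.002,"y": 0,"z": 0,"spin": 0}]}}

```text
time_s: 8.03
eef_pos: [0.5043, -0.1303, 0.048]
eef_rot: [-2.419, -2.004, -0.0]
wrist_force: [0.7, -1.9, -0.5]
finger_gap: 0.003
gripper_force: 0.9
```

{"api": "apply_moves", "payload": {"series": [{"hand": -1,"x": 0.001,"y": 0,"z": 0,"spin": 0},{"hand": -1,"x": 0.0015,"y": 0,"z": 0,"spin": 0}]}}

```text
time_s: 8.2
eef_pos: [0.5042, -0.1285, 0.0478]
eef_rot: [-2.418, -2.004, 0.0]
wrist_force: [0.4, -0.6, -0.2]
finger_gap: 0.003
gripper_force: 0.0
```

{"api": "apply_moves", "payload": {"series": [{"hand": -1,"x": 0.001,"y": 0,"z": 0,"spin": 0},{"hand": -1,"x": 0.001,"y": 0,"z": 0,"spin": 0}]}}

```text
time_s: 8.37
eef_pos: [0.5045, -0.1276, 0.0479]
eef_rot: [-2.418, -2.004, 0.0]
wrist_force: [-0.4, -1.0, 0.2]
finger_gap: 0.005
gripper_force: 0.0
```

The push fell to zero 59 mm after the first drop, so the stop is in the last notch. I'll back off and check.

{"api": "apply_moves", "payload": {"series": [{"hand": -1,"x": -0.005,"y": 0,"z": 0,"spin": 0},{"hand": -1,"x": -0.015,"y": 0,"z": 0,"spin": 0},{"hand": -1,"x": -0.03,"y": 0,"z": 0,"spin": 0},{"hand": -1,"x": -0.05,"y": 0,"z": -0.01,"spin": 0},{"hand": -1,"x": -0.07,"y": 0,"z": -0.04,"spin": 0},{"hand": -1,"x": -0.09,"y": 0,"z": -0.075,"spin": 0},{"hand": -1,"x": -0.1,"y": 0,"z": -0.11,"spin": 0},{"hand": -1,"x": -0.1,"y": 0,"z": -0.15,"spin": 0}]}}

```text
time_s: 9.03
eef_pos: [0.4849, -0.2287, 0.199]
eef_rot: [-2.421, -2.0, 0.001]
wrist_force: [0.1, 0.4, 0.5]
finger_gap: 0.008
gripper_force: 0.0
```

{"api": "apply_moves", "payload": {"series": [{"hand": -1,"x": -0.015,"y": -0.03,"z": -0.01,"spin": 0},{"hand": -1,"x": -0.03,"y": -0.06,"z": -0.02,"spin": 0},{"hand": -1,"x": -0.045,"y": -0.09,"z": -0.03,"spin": 0},{"hand": -1,"x": -0.06,"y": -0.12,"z": -0.04,"spin": 0},{"hand": -1,"x": -0.07,"y": -0.15,"z": -0.04,"spin": 0},{"hand": -1,"x": -0.08,"y": -0.18,"z": -0.04,"spin": 0},{"hand": -1,"x": -0.08,"y": -0.18,"z": -0.04,"spin": 0}]}}

```text
time_s: 9.62
eef_pos: [0.2907, -0.2723, 0.2383]
eef_rot: [-2.423, -2.0, 0.002]
wrist_force: [0.2, 0.2, 0.0]
finger_gap: 0.001
gripper_force: 0.0
```

Run:
```python
from workcell import *
import cv2,numpy as np
s=get_state();print(s["time_s"],s["eef_pos"],s["wrist_force"])
for n,(r,c) in dict(side=(235,215),top=(160,285)).items():
    p=read_camera(n)["pixels"][r:r+150,c:c+133,::-1]; globals()[n]=cv2.resize(p,None,fx=3,fy=3,interpolation=cv2.INTER_CUBIC)
cv2.imwrite("pics/c.png",np.hstack([side,top]))
```

```text
9.6167 [ 0.29074314 -0.27234825  0.2382664 ] [0.18509153 0.19239673 0.01431885]
```

View pics/c.png

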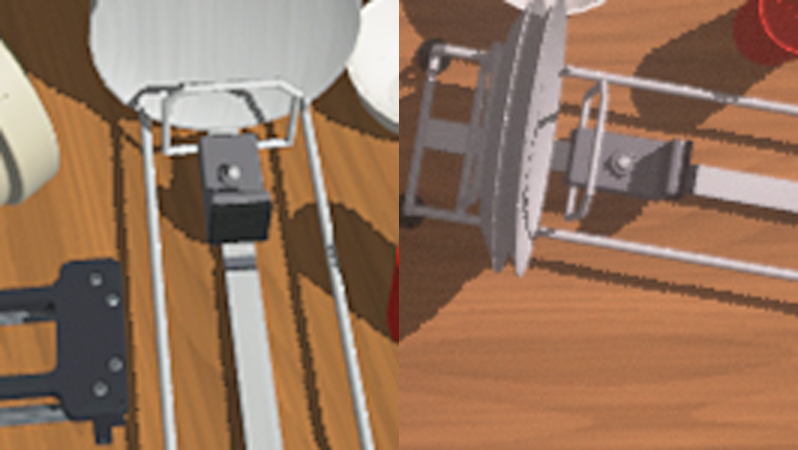

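The stop stands just short of the plates, which haven't moved: pin at (622,160) in the right half and (232,172) in the left, pad back edge at (690,168). I'll put a number on the pin's position.

Run:
```python
from m import *
o=np.array([.5121,-.0931]);u=np.array([np.cos(1.384),np.sin(1.384)])
def full(n,p,z):
    M=P(n);q=np.linalg.solve(np.c_[M[:,:2],M[:,2]*z+M[:,3]],np.r_[p,1]);return (q[:2]/q[2]-o)@u
F=lambda p,o3:(np.array(p)+.5)/3-.5+o3
print("pin top",full("top",F((622-399,160),(285,160)),.045),"pin side",full("side",F((232,172),(215,235)),.045))
print("pin before",full("top",px("top",(441,222)),.047),full("side",px("side",(290,264)),.047))
print("padedge",full("top",F((691-399,168),(285,160)),.075),"mid notch side",full("side",F((240,262),(215,235)),.014))
```

```text
pin top 0.029211603843700903 pin side 0.02693343622212582
pin before -0.05668839706940581 -0.05747862826780191
padedge -0.018645933418029843 mid notch side -0.032887220576405835
```

```bash
python3 -c "
from workcell import *
print(job_done())"
```

```text
the job is handed in; nothing more can be done
None
```

The stop is in the last notch: the push fell to zero there, and the pin measures 60 mm past the middle notch. The plates look unmoved, the hand is clear, and I handed the job in at about 10 s.

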